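# Clear the toppled oil bottle and hold the tool case open

## Robot

A 6-joint arm with a two-finger parallel gripper is mounted at the origin on the work surface. World frame = base frame: x ahead of the robot, y to its left, z up, the work surface at z = 0. Lengths are in m, angles in rad, forces in N, time in s.
With the tool pointing down it reaches from about 0.275 to 0.75 m from the base axis. Payload 10.2 kg.
Tool frame: the origin (TCP) lies midway between the tips of the shut fingers; the grasp point (between the pads) lies 19 mm behind it (robot.tcp_to_grasp is the z of the grasp point in the tool frame, in m); z points along the fingers, y is the line along which they close (so a half turn about z gives the same grasp; the last joint's range is limited). The gripper opens to 88 mm and grips with 3 to 60 N. Pads are 18 mm wide; open, the fingers measure 123 mm over their backs; the gripper's body (75 mm by 187 mm) begins 45 mm behind the grasp point.
Start: joints at [-0.223, 0.313, 1.498, -0, 1.331, -0.223], TCP at [0.525, -0, 0.239] pointing down, gripper open.
Joint ranges: [-2.94, 2.94], [-0.97, 2.17], [0.19, 2.56], [-1.23, 4.37], [0.02, 3.11], [-2.88, 2.88]. Speed limits (rad/s): [2.39, 2.39, 3.01, 3.14, 3.14, 3.14].

## Interface

Orientations are given as a unit quaternion [x, y, z, w].
In Python, from bench import robot, cams, ticket, nets gives the robot as it stands.
- The arm moves only by the tool move_arm, never from a script. Its argument "deltas" is one flat list of numbers, 7 for each row, row after row: the shift along the tool's x, y, z in m, then the turn, a rotation vector about the tool's x, y, z in degrees, then the finger opening in m, from 0 to 0.0881. A call has 1 to 8 rows; each row is the pose to reach, as a shift and turn from the pose commanded when the call began, along the tool's axes at that moment; what a row does not reach only later rows make up. A row lasts 1/10 s, in which the tool goes at most 50 mm and 8.59 degrees, less where a joint would pass 70% of its speed; a pose out of reach is approached as far as the arm can. A call with a gripper value outside its range is refused whole. The fingers move at their own pace and stop on an object; "newtons" is the grip in N (left out, the last holds). Time passes only in rows, so rows that repeat a pose let the fingers close. It gives the time, the measured TCP pose, the force, the opening and the grip force at its end, in the units of the state.
- robot.state(): the state, without advancing time (a new reading comes with each control period).
- cams.grab_frame(name): name is "scene" or "side" or "wrist"; returns a dict with "img" (420x560x3 uint8, red, green, blue), "K" (3x3 intrinsics, pixels), "world_from_camera" (4x4, takes a point from camera to world coordinates); the wrist camera has in their place "T_tool_cam" (4x4, takes a point from camera to tool coordinates, whose origin is the TCP and whose axes are the flange's). Camera axes: x right, y up, looking along -z (the intrinsics and any distortion apply to the point x, -y, -z); pixel columns grow to the right and rows downward; lengths in m; the calibration is good to about 2 mm. A picture is of the moment at which its call begins: read the wrist's pose just before it. There is no depth.
- ticket.finish_job(): hands the job in; it is judged then, once.
Trained networks look in a picture, given as the dict that the camera call returned (one of the last four; its "shot" number tells which), for a name from the list of things; names that differ only in an ending like _2 or _b are one class to them, and where a whole thing is asked for, a point or a joint stands for the part that bears it (a point fixed in the world has none). Each returns a list of dicts, best first, with "conf" (0 to 1); they miss things now and then, are a little off and sometimes report something else, mostly with a low value. They report only what shows in the picture. A call takes as long as a camera call. They do not tell look-alikes from the thing itself.
- nets.boxes_of(target, picture): "point" ([x, y, z] in m, in world coordinates, good to about 4 mm: the middle of the surface that is visible of it).
- nets.outline_of(target, picture): "mask" (420x560 bool, what is visible of it).
- nets.tip_of(target, picture): "point" ([x, y, z] in m, in world coordinates, good to about 4 mm: a listed point, or the origin of a listed thing).
The state is a dict: "clock": time; "joints": joint angles; "joint_vel": joint speeds; "joint_efforts": joint torques, N m; "ee_pos": TCP position; "ee_rot": TCP orientation; "ft_force": force on the tool from outside, world axes, zero at the start; "wrist_torque": the same for the moment, N m; "opening": opening from 0.0 (shut) to 1.0 (fully open); "gripper_force": force on a finger pad.
Only numpy, scipy, OpenCV 4.12 (cv2) and the standard library are available. Lean on these libraries where they do the work, as an engineer would, in place of code of your own. Each camera call takes 0.05 s, during which the arm holds its last target. There are 200 camera calls.

## Task

The oil bottle has toppled over onto the lid of the tool case: take it off, stand it upright in the middle of the round cork mat beside the case and let go of it, with the lid still shut. Then lift the case lid, which falls shut by itself, and hold it half open at 45 degrees so that I can reach in; finish still holding it there with the gripper, the bottle standing where you put it. Leave the other things on the bench as they are.

Things in the scene. Friction and masses are not known exactly. Their poses are not given: they have to be found in the camera images.
- lid (a joint): angle of the case lid about its hinge, rad: 0 shut, 0.785 is 45 degrees, 1.57 upright, stop at 1.9. The hinge turns freely, nothing latches, and the lid (about 0.5 kg) falls shut if let go below upright. The lid is a 244 x 284 mm plate, 8 mm thick; its hinge is on the side of the case far from the robot, so the side near the robot rises.
- lid_handle (a point): middle of the lid's handle: a round steel bar 10 mm thick and 120 mm long, parallel to the hinge, on two posts (10 mm thick, 55 mm either side of the middle), its axis 40 mm above the lid's upper face and 28 mm from the lid's near edge. Axes turn with the lid: x from the handle towards the hinge, y along the bar, z out of the lid's upper face.
- lid_hinge (a point): middle of the hinge line, at the far upper edge of the case, level with the lid's lower face. In the lid's frame the handle point lies at x = -212 mm, z = +48 mm from here.
- case: the grey sheet-metal tool case, fixed to the bench: 240 mm deep (x), 280 mm wide (y), 85 mm high without the lid; origin at the centre of its underside, x away from the robot towards the hinge side. The shut lid's upper face is 94 mm above the bench.
- bottle: the oil bottle, lying on its side on the lid at the start: a square body 46 x 46 mm and 100 mm long with rounded edges, then a round neck and cap (30 mm across) to 128 mm in all; about 0.2 kg, centre of mass about 52 mm from the base. Origin at the centre of its base, z along the bottle towards the cap, x and y square to the body's sides.
- mat: round cork mat, 130 mm across and 4 mm thick, fixed flat on the bench at the left or the right of the case; origin at the centre of its underside.
- tray: open plastic parts tray, 100 x 120 mm, 35 mm high, fixed, on the other side of the case from the mat; origin at the centre of its underside.
- mug: ceramic mug, 80 mm across, 95 mm high, standing behind on the left; origin at the centre of its underside. Bystander.
- spray: round upright bottle, 54 mm across, 170 mm high, standing on the right; origin at the centre of its underside. Bystander.
- jar: glass jar with a steel cap, 64 mm across, 75 mm high, behind on the right; origin at the centre of its underside. Bystander.
- tape: roll of tape lying flat, 100 mm across, 24 mm high, in front on the right; origin at the centre of its underside. Bystander.
- screwdriver: screwdriver, 160 mm, lying in front of the case; origin below its middle. Bystander.
- wrench: small wrench, 150 mm, lying in front on the left; origin below its middle. Bystander.
- spool: empty flanged spool, 54 mm across, 46 mm high, standing on the left; origin at the centre of its underside. Bystander.
Mind the look-alikes: they are no part of the job. There is more than one size of the bottle; the one meant has the size given above.

How it is judged:
By the outcome, as a careful person would: the job done as asked, in the order asked, and still so for the second after the job is handed in, while the arm keeps its last pose, push and grip.
It also fails if it takes over 64 s, if anything falls off the work surface, if the arm or the gripper's body presses on something with over 40 N, if the wrist force passes 120 N, or if a joint passes its speed limit or range.

## Working session

There is one attempt and no reset: what is moved stays moved. The work goes in short steps, Python scripts to look and compute and a tool call to move; the robot and the scene stay as the last step left them, time stands still between calls to the robot, and variables do not carry over. Pictures are saved under pics/ and viewed, at most 10 in all, crops included, and the job is handed in when it is done.

Besides the shell and the picture viewer there is one more tool, called by a JSON object that holds its "method" and its "body", one argument or row to a line. move_arm: Moves the arm, as the interface text tells. Its arguments: {"type":"object","properties":{"deltas":{"type":"array","items":{"type":"number"}},"newtons":{"type":"number"}},"required":["deltas"]}

```bash
mkdir -p pics; ls
python3 - <<'E'
from bench import robot,cams,nets
import cv2,numpy as np
print(robot.state())
ims=[]
for c in ["scene","side"]:
    f=cams.grab_frame(c); ims.append(f)
    cv2.imwrite(f"pics/{c}0.png",f["img"][:,:,::-1])
    for t in ["bottle","lid_handle","lid_hinge","mat","case","tray","mug","spray","jar","spool"]:
        print(c,t,[(np.round(d["point"],3).tolist(),round(d["conf"],2)) for d in nets.tip_of(t,f)[:3]])
    print("box",[(np.round(d["point"],3).tolist(),round(d["conf"],2)) for d in nets.boxes_of("bottle",f)[:3]])
E
```

```text
pics
{'clock': 0.0, 'joints': array([-2.23390794e-01,  3.13420571e-01,  1.49842059e+00, -7.04247415e-06,
        1.33101333e+00, -2.23363113e-01]), 'joint_vel': array([ 0.00134305,  0.00059693, -0.00108628, -0.00029366, -0.00175446,
       -0.00043796]), 'joint_efforts': array([-1.80187753e-04, -4.02218950e+01, -2.52264959e+01,  6.94810320e-02,
        3.53677373e-02, -8.52248218e-05]), 'ee_pos': array([5.24753864e-01, 4.68465767e-05, 2.38182341e-01]), 'ee_rot': array([ 7.07115834e-01,  7.07097447e-01, -3.39109941e-04, -5.32049688e-04]), 'ft_force': array([-0.15349347, -0.20448678, -0.65671712]), 'wrist_torque': array([ 0.02972268, -0.02685362,  0.03123139]), 'gripper_force': 0.0, 'opening': 1.0028847142688495}
scene bottle [([0.695, -0.005, 0.117], 0.87), ([0.648, -0.246, 0.014], 0.55)]
scene lid_handle [([0.542, 0.026, 0.133], 0.72)]
scene lid_hinge [([0.747, 0.068, 0.088], 0.74)]
scene mat [([0.471, -0.318, 0.003], 0.78), ([0.749, 0.07, 0.086], 0.47), ([0.643, 0.458, -0.002], 0.25)]
scene case [([0.634, 0.044, 0.004], 0.95)]
scene tray [([0.516, 0.331, -0.001], 0.66), ([0.33, -0.2
[... 183 characters left out ...]
, 0.95)]
box [([0.625, -0.212, 0.026], 0.9), ([0.7, 0.063, 0.138], 0.66), ([0.658, 0.098, 0.098], 0.42)]
side bottle [([0.693, -0.012, 0.114], 0.92), ([0.642, -0.245, 0.012], 0.59), ([0.395, 0.023, -0.0], 0.47)]
side lid_handle [([0.546, 0.024, 0.133], 0.76)]
side lid_hinge [([0.753, 0.073, 0.084], 0.98)]
side mat [([0.467, -0.32, 0.003], 0.75), ([0.752, 0.074, 0.083], 0.67)]
side case [([0.634, 0.047, 0.004], 0.98)]
side tray [([0.516, 0.327, -0.004], 0.73)]
side mug [([0.693, 0.329, 0.0], 0.67)]
side spray [([0.662, -0.389, -0.001], 0.72)]
side jar [([0.728, -0.282, -0.002], 0.91)]
side spool [([0.645, 0.457, 0.004], 0.47)]
box [([0.677, 0.031, 0.133], 0.69), ([0.61, -0.225, 0.027], 0.62)]
```

View pics/scene0.png

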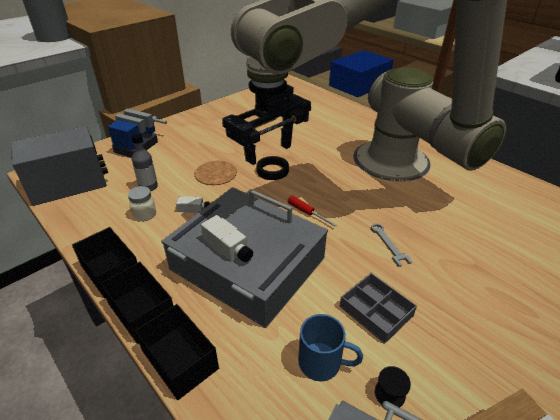

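View pics/side0.png

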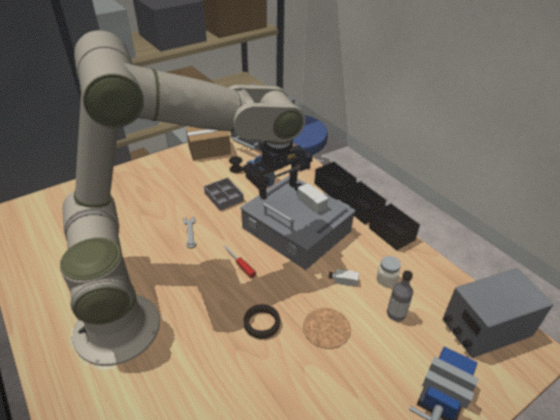

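The scene view shows the bottle lying on the lid (body about 225,238, cap 243,253), with the mat at (215,173) and the look-alike bottle at (190,205). I'll zoom in on the case in both views and triangulate the bottle's features.

```bash
cat > h.py <<'E'
from bench import robot,cams,nets
import cv2,numpy as np
from scipy.spatial.transform import Rotation as R
def proj(f,P,T=None):
    T=f.get("world_from_camera") if T is None else T
    p=(np.atleast_2d(P)-T[:3,3])@T[:3,:3]; p=p*[1,-1,-1]
    q=p@f["K"].T; return q[:,:2]/q[:,2:]
def ray(f,uv,z,T=None):
    T=f.get("world_from_camera") if T is None else T
    d=np.linalg.solve(f["K"],[uv[0],uv[1],1])*[1,-1,-1]; d=T[:3,:3]@d
    return T[:3,3]+d*(z-T[2,3])/d[2]
def wristT(f,s):
    T=np.eye(4);T[:3,:3]=R.from_quat(s["ee_rot"]).as_matrix();T[:3,3]=s["ee_pos"]
    return T@f["T_tool_cam"]
E
python3 - <<'E'
from h import *
a=cams.grab_frame("scene");b=cams.grab_frame("side");s=robot.state();w=cams.grab_frame("wrist")
print(w.keys()); np.save("wT.npy",wristT(w,s)); np.save("wK.npy",w["K"])
c=lambda f,x,y,w_,h_: cv2.resize(f["img"][y:y+h_,x:x+w_,::-1],(400,300),interpolation=cv2.INTER_CUBIC)
w4=cv2.resize(w["img"][:,:,::-1],(400,300))
top=np.hstack([c(a,150,180,200,150),c(b,230,160,160,120)])
cv2.imwrite("pics/z1.png",np.vstack([top,np.hstack([w4,np.zeros_like(w4)])]))
E
```

```text
dict_keys(['img', 'K', 'T_tool_cam', 'shot'])
```

View pics/z1.png

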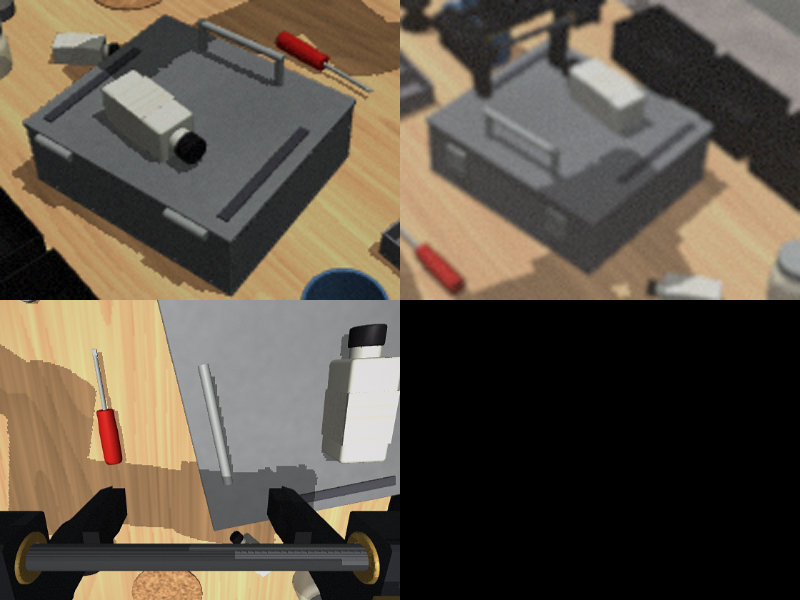

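Run:
```python
from h import *
from scipy.optimize import minimize
fs=[cams.grab_frame("scene"),cams.grab_frame("side")]
for z in [.0]:
    C=[ray(fs[0],(150+u/2,180+v/2),.094) for u,v in [(25,125),(165,15),(355,100),(230,240)]]
    C=np.array(C);print(np.round(C,3),C.mean(0)); 
    for i in range(4): d=C[(i+1)%4]-C[i];print(np.linalg.norm(d),np.degrees(np.arctan2(d[1],d[0])))
h=[ray(fs[0],(150+u/2,180+v/2),.134) for u,v in [(203,23),(283,63)]];print("handle ends",np.round(h,4))
ms=[]
for f in fs:
    best=None
    for o in nets.outline_of("bottle",f):
        ys,xs=np.nonzero(o["mask"]);print(f["shot"],o["conf"],xs.mean(),ys.mean(),o["mask"].sum())
        p=proj(f,[.69,.045,.117])[0]
        if np.hypot(xs.mean()-p[0],ys.mean()-p[1])<25 and best is None: best=o["mask"]
    ms.append(best)
def sil(f,x,y,a,S=4):
    Rm=R.from_euler("z",a).as_matrix()
    body=np.array([[l,i,j] for l in(0,.1) for i in(-.023,.023) for j in(-.023,.023)])
    t=np.linspace(0,6.28,24);neck=np.array([[l,.015*np.cos(k),.015*np.sin(k)] for l in(.1,.128) for k in t])
    m=np.zeros((420*S,560*S),np.uint8)
    for P in(body,neck):
        q=proj(f,P@Rm.T+[x,y,.117]);cv2.fillConvexPoly(m,cv2.convexHull(((q+.5)*S).round().astype(np.int32)),1)
    return cv2.resize(m.astype(np.float32),(560,420),interpolation=cv2.INTER_AREA)
def cost(v,ids):
    c=0
    for i in ids:
        s=sil(fs[i],*v);m=ms[i].astype(float);c+=1-np.minimum(s,m).sum()/np.maximum(s,m).sum()
    return c
for ids in([0],[1],[0,1]):
    if any(ms[i] is None for i in ids): continue
    r=min((minimize(cost,[.693,-.009,a],args=(ids,),method="Nelder-Mead",options=dict(initial_simplex=[[.693,-.009,a],[.71,-.009,a],[.693,.01,a],[.693,-.009,a+.2]])) for a in(1.3,1.6,1.9)),key=lambda r:r.fun)
    print(ids,r.x,np.degrees(r.x[2]),r.fun)
for n in["mat","lid_hinge","lid_handle"]:
    for f in fs: print(n,[np.round(d["point"],4).tolist() for d in nets.tip_of(n,f)[:1]])
for f,i in zip(fs,(0,1)):
    m=nets.outline_of("mat",f)[0]["mask"];ys,xs=np.nonzero(m);print("mat",ray(f,(xs.mean(),ys.mean()),.004))
```

```text
[[ 0.784 -0.057  0.094]
 [ 0.549 -0.115  0.094]
 [ 0.487  0.157  0.094]
 [ 0.719  0.21   0.094]] [0.6349877  0.04839779 0.094     ]
0.24220488879987695 -166.09188116334963
0.2789705862625853 102.85130029587468
0.238369908380597 12.868868058380189
0.27460267513350256 -76.3571008262746
handle ends [[ 0.5559 -0.028   0.134 ]
 [ 0.5363  0.0888  0.134 ]]
6 0.93 225.4834680382072 238.80969875091844 1361
6 0.85 190.006993006993 203.96270396270396 429
7 0.7 311.8651877133106 196.94880546075086 586
7 0.66 345.0700808625337 276.6253369272237 371
[0] [ 0.68785586 -0.01211626  1.56213622] 89.50381214556299 0.10023213397446529
[1] [ 0.68862781 -0.00934852  1.57725913] 90.37029135388707 0.12315363627810705
[0, 1] [ 0.68808436 -0.00960974  1.55794031] 89.26340424394976 0.23210131990852712
mat [[0.4701, -0.318, 0.0058]]
mat [[0.4698, -0.3174, 0.0003]]
lid_hinge [[0.7468, 0.0688, 0.0884]]
lid_hinge []
lid_handle [[0.5417, 0.0261, 0.1339]]
lid_handle [[0.5496, 0.0231, 0.1331]]
mat [ 0.58589123 -0.00712547  0.004     ]
mat [ 0.46735782 -0.31957205  0.004     ]
```

The crops show the bottle's axis nearly along world +y, with the cap towards the left, and the lid turned about 13°. My plan is to grasp across the body with the tool tilted 40° over the cap side. A 90° turn then stands the bottle up with the gripper clear of the bench.

{"method": "move_arm", "body": {
  "deltas": [0.017,0.033,0.011,0,-8,0,0.088,0.035,0.065,0.022,0,-16,0,0.088,0.052,0.098,0.034,0,-24,0,0.088,0.07,0.13,0.045,0,-32,0,0.088,0.087,0.163,0.056,0,-40,0,0.088,0.087,0.163,0.056,0,-40,0,0.088]
}}

```text
clock: 2.55
ee_pos: [0.6884, 0.091, 0.1708]
ee_rot: [0.66, 0.667, -0.248, 0.239]
ft_force: [-0.4, -0.9, -2.6]
opening: 0.995
gripper_force: 0.0
```

Run:
```python
from h import *
s=robot.state();w=cams.grab_frame("wrist");T=wristT(w,s)
print(s["clock"],s["ee_pos"],R.from_quat(s["ee_rot"]).as_matrix().round(3),s["joints"].round(3),s["ft_force"])
im=w["img"][:,:,::-1].copy()
a=np.radians(89.5);Rm=R.from_euler("z",a).as_matrix()
P=np.array([[l,i,j] for l in(0,.1) for i in(-.023,.023) for j in(-.023,.023)]+[[.128,0,0]])@Rm.T+[.688,-.010,.117]
for q in proj(w,P,T): cv2.circle(im,tuple(int(v) for v in q.round()),3,(0,0,255),-1)
cv2.imwrite("pics/w2.png",im)
```

```text
2.55 [0.68841646 0.09097616 0.1707825 ] [[-0.013  1.    -0.008]
 [ 0.763  0.005 -0.647]
 [-0.647 -0.015 -0.763]] [ 0.19   0.897  0.868 -0.686  1.551  0.257] [-0.38700847 -0.93446986 -2.61677525]
```

View pics/w2.png

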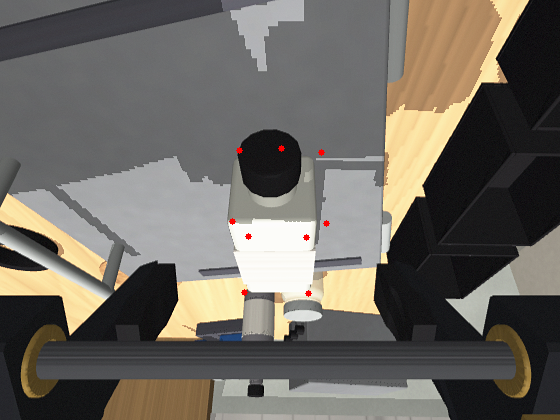

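The wrist view shows the bottle centred between the fingers: cap at (270,165), body about 231–318 wide against a finger gap of 177–375. I'll approach in two stages because the measured height sits about 10 mm below the commanded one.

{"method": "move_arm", "body": {
  "deltas": [-0.003,0,0.02,0,0,0,0.088,-0.006,0,0.04,0,0,0,0.088,-0.006,0,0.06,0,0,0,0.088,-0.006,0,0.06,0,0,0,0.088]
}}

```text
clock: 3.0
ee_pos: [0.6871, 0.0414, 0.1413]
ee_rot: [0.666, 0.664, -0.242, 0.241]
ft_force: [0.7, -0.1, 0.0]
opening: 0.998
gripper_force: 0.0
```

{"method": "move_arm", "body": {
  "deltas": [0.005,0,0.015,0,0,0,0.088,0.009,0,0.03,0,0,0,0.088,0.009,0,0.039,0,0,0,0.088,0.009,0,0.039,0,0,0,0.088,0.009,0,0.039,0,0,0,0.03,0.009,0,0.039,0,0,0,0.03,0.009,0,0.039,0,0,0,0.03,0.009,0,0.039,0,0,0,0.03],
  "newtons": 25
}}

```text
clock: 3.8
ee_pos: [0.6881, 0.0259, 0.1052]
ee_rot: [0.664, 0.665, -0.242, 0.242]
ft_force: [0.3, -0.7, 0.5]
opening: 0.663
gripper_force: 0.0
```

{"method": "move_arm", "body": {
  "deltas": [0,0,0,0,0,0,0.03,0,0,0,0,0,0,0.03,0,0,0,0,0,0,0.03,0,0,0,0,0,0,0.03]
}}

```text
clock: 4.2
ee_pos: [0.6881, 0.0257, 0.105]
ee_rot: [0.664, 0.664, -0.242, 0.242]
ft_force: [0.5, 1.1, 0.3]
opening: 0.52
gripper_force: 24.8
```

{"method": "move_arm", "body": {
  "deltas": [-0.013,0,-0.015,0,0,0,0.03,-0.032,0,-0.038,0,0,0,0.03,-0.051,-0.01,-0.061,0,0,0,0.03,-0.071,-0.03,-0.084,0,0,0,0.03,-0.09,-0.05,-0.107,0,0,0,0.03,-0.103,-0.07,-0.123,0,0,0,0.03,-0.103,-0.09,-0.123,0,0,0,0.03,-0.103,-0.09,-0.123,0,0,0,0.03]
}}

```text
clock: 5.0
ee_pos: [0.5966, 0.0261, 0.2676]
ee_rot: [0.665, 0.664, -0.241, 0.242]
ft_force: [1.0, -0.2, -2.1]
opening: 0.523
gripper_force: 24.8
```

Run:
```python
from h import *
s=robot.state();print(s["ee_pos"],R.from_quat(s["ee_rot"]).as_matrix().round(3),s["joints"].round(3),s["opening"],s["ft_force"])
f=cams.grab_frame("side");cv2.imwrite("pics/s3.png",f["img"][:,:,::-1])
# path: tilt φ(about world x) and yaw ψ, position; rows in start tool frame
```

```text
[0.59664089 0.0261251  0.26761663] [[ 0.001  1.     0.001]
 [ 0.766  0.    -0.642]
 [-0.642  0.002 -0.766]] [ 0.114  0.556  1.214 -0.695  1.49   0.215] 0.5233877386322734 [ 0.96461118 -0.24612061 -2.07985872]
```

View pics/s3.png

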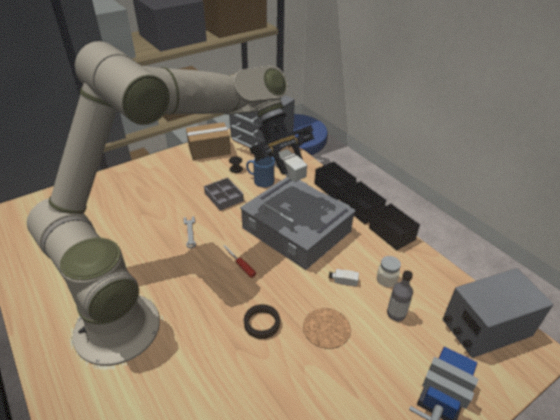

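The side view shows the bottle held clear at (293,165), with the lid shut. Next I'll fit a small kinematic model to check that the reorienting path is reachable.

```bash
cat > kin.py <<'E'
from h import *
from scipy.optimize import least_squares
rv=lambda a,t:R.from_euler(a,t)
def fk(q,p):
    d,h,L1,a,L2,Lt,o1,d2=p
    A=rv("z",q[0]);x=A.apply([o1,d,h]);A=A*rv("y",q[1]);x=x+A.apply([0,0,L1]);A=A*rv("y",q[2]);x=x+A.apply([a,d2,L2])
    A=A*rv("z",q[3])*rv("y",q[4]);x=x+A.apply([0,0,Lt]);A=A*rv("z",q[5]);return x,A
D=[([-.22339,.31342,1.49842,0,1.33101,-.22336],[.52475,0,.23818],[.707116,.707097,-.00034,-.00053]),
   ([.190,.897,.868,-.686,1.551,.257],[.6884,.0910,.1708],[.66,.667,-.248,.239]),
   ([.114,.556,1.214,-.695,1.49,.215],[.59664,.02613,.26762],[.665,.664,-.241,.242])]
def off(): # tool offset rotation
    return [(fk(q,np.zeros(8))[1].inv()*R.from_quat(r)).as_rotvec(degrees=True).round(1) for q,x,r in D]
E
python3 - <<'E'
from kin import *
print(off())
r=least_squares(lambda p:np.concatenate([fk(q,p)[0]-x for q,x,_ in D]+[.01*(p-[.116,.3,.4,0,.4,.25,0,0])]),[.116,.3,.4,0,.4,.25,0,0])
print(r.x.round(4),[np.round(fk(q,r.x)[0]-x,4) for q,x,_ in D])
np.save("p.npy",r.x)
E
```

```text
[array([ 0., -0., 90.]), array([ 0.1,  0. , 89.9]), array([-0. ,  0. , 90.1])]
[ 1.161e-01  2.059e-01  4.388e-01  4.330e-02  3.988e-01  2.479e-01
 -3.000e-04  1.000e-04] [array([-0.0001,  0.0001,  0.    ]), array([ 0.0002, -0.    ,  0.0003]), array([-0.    , -0.    , -0.0003])]
```

```bash
cat >> kin.py <<'E'
R0=R.from_quat([.7071068,.7071068,0,0]); P=np.load("p.npy")
LO=np.array([-2.94,-.97,.19,-1.23,.02,-2.88]);HI=np.array([2.94,2.17,2.56,4.37,3.11,2.88])
def ori(phi,psi): return rv("z",np.radians(psi))*rv("x",np.radians(phi))*R0
def ik(x,A,q0):
    def e(q):
        xx,AA=fk(q,P);AA=AA*rv("z",np.pi/2);return np.concatenate([(xx-x)*5,(A.inv()*AA).as_rotvec(),1e-4*(q-q0)])
    r=least_squares(e,np.clip(q0,LO+1e-3,HI-1e-3),bounds=(LO,HI));return r.x,np.abs(e(r.x)[:6]).max()
E
python3 - <<'E'
from kin import *
from scipy.spatial.transform import Slerp
q0=np.array(D[2][0]);x0=np.array(D[2][1]);A0=R.from_quat(D[2][2])
for psi in (-20,-60,-100,-124,-140):
    az=np.radians(90+psi);hd=np.array([np.cos(az),np.sin(az),0]);d=hd*np.cos(np.radians(40))+[0,0,-np.sin(np.radians(40))]
    A1=ori(50,psi);g=np.array([.469,-.318,.052])-.0026*hd;x1=g+.019*d;xh=x1+[0,0,.15]
    n=int(np.ceil((A0.inv()*A1).magnitude()/np.radians(8)));S=Slerp([0,1],R.concatenate([A0,A1]))
    q=q0;js=[]
    mx=0
    for k in range(1,n+1):
        t=k/n;q,e=ik(x0+(xh-x0)*t,S(t),q);js.append(q);mx=max(mx,e)
    qf,ef=ik(x1,A1,q);print(psi,n,"err",round(mx,4),"fin",qf.round(2),round(ef,4),"maxstep",np.abs(np.diff([q0]+js,axis=0)).max(0).round(2),js[n//2].round(2))
E
```

```text
-20 12 err 0.0 fin [-1.06  0.89  1.36  0.62  1.55 -0.94] 0.0 maxstep [0.11 0.08 0.07 0.14 0.1  0.13] [-0.63  0.37  1.48  0.24  1.32 -0.49]
-60 14 err 0.0 fin [-1.14  0.71  1.76  1.03  1.09 -0.8 ] 0.0 maxstep [0.1  0.06 0.07 0.14 0.08 0.09] [-0.61  0.26  1.64  0.24  1.04 -0.13]
-100 16 err 0.0 fin [-1.06  0.59  2.06  1.77  0.65 -0.92] 0.0 maxstep [0.08 0.05 0.06 0.19 0.09 0.12] [-0.53  0.2   1.75  0.02  0.77  0.42]
-124 18 err 0.0 fin [-0.9   0.57  2.12  2.59  0.46 -1.26] 0.0 maxstep [0.06 0.04 0.06 0.39 0.09 0.29] [-0.44  0.2   1.77 -0.28  0.7   0.91]
-140 19 err 0.0036 fin [-0.8   0.5   1.97 -1.23  0.02  2.86] 0.2164 maxstep [0.05 0.04 0.06 0.41 0.08 0.52] [-0.35  0.24  1.74 -0.52  0.76  1.22]
```

Run:
```python
from kin import *
from scipy.spatial.transform import Slerp
q=np.array(D[2][0]);x0=np.array(D[2][1]);A0=R.from_quat(D[2][2]);psi=-40
az=np.radians(90+psi);hd=np.array([np.cos(az),np.sin(az),0]);d=hd*np.cos(np.radians(40))+[0,0,-np.sin(np.radians(40))]
A1=ori(50,psi);x1=np.array([.469,-.318,.052])-.0026*hd+.019*d;xh=x1+[0,0,.13]
n=14;S=Slerp([0,1],R.concatenate([A0,A1]))
X=[x0+(xh-x0)*k/n for k in range(n+1)];Q=[q]
for k in range(1,n+1): q,e=ik(X[k],S(k/n),q);Q.append(q);assert e<1e-3
print(np.abs(np.diff(Q,axis=0)).max(0).round(2),xh,x1,A1.as_quat().round(3))
for b,ks in((0,range(1,8)),(7,range(8,n+1))):
    B=S(b/n)
    print([round(float(v),3 if i<3 else 1) for k in ks for i,v in enumerate([*B.inv().apply(X[k]-X[b]),*(B.inv()*S(k/n)).as_rotvec(degrees=True),.03])])
```

```text
[0.1  0.06 0.07 0.13 0.08 0.1 ] [ 0.47668443 -0.30884206  0.16978704] [ 0.47668443 -0.30884206  0.03978704] [ 0.821  0.383  0.383 -0.179]
[-0.014, -0.009, 0.021, -0.3, 6.1, 3.1, 0.0, -0.028, -0.017, 0.041, -0.5, 12.3, 6.3, 0.0, -0.042, -0.026, 0.062, -0.8, 18.4, 9.4, 0.0, -0.055, -0.034, 0.083, -1.1, 24.5, 12.6, 0.0, -0.069, -0.043, 0.104, -1.3, 30.7, 15.7, 0.0, -0.083, -0.051, 0.124, -1.6, 36.8, 18.9, 0.0, -0.097, -0.06, 0.145, -1.9, 43.0, 22.0, 0.0]
[-0.026, -0.001, 0.005, -0.3, 6.1, 3.1, 0.0, -0.052, -0.002, 0.009, -0.5, 12.3, 6.3, 0.0, -0.078, -0.003, 0.014, -0.8, 18.4, 9.4, 0.0, -0.104, -0.003, 0.019, -1.1, 24.5, 12.6, 0.0, -0.13, -0.004, 0.023, -1.3, 30.7, 15.7, 0.0, -0.156, -0.005, 0.028, -1.6, 36.8, 18.9, 0.0, -0.181, -0.006, 0.033, -1.9, 43.0, 22.0, 0.0]
```

{"method": "move_arm", "body": {
  "deltas": [-0.014,-0.009,0.021,-0.3,6.1,3.1,0.03,-0.028,-0.017,0.041,-0.5,12.3,6.3,0.03,-0.042,-0.026,0.062,-0.8,18.4,9.4,0.03,-0.055,-0.034,0.083,-1.1,24.5,12.6,0.03,-0.069,-0.043,0.104,-1.3,30.7,15.7,0.03,-0.083,-0.051,0.124,-1.6,36.8,18.9,0.03,-0.097,-0.06,0.145,-1.9,43,22,0.03]
}}

```text
clock: 5.75
ee_pos: [0.5384, -0.1433, 0.2171]
ee_rot: [0.814, 0.574, 0.079, 0.034]
ft_force: [-0.0, -0.2, -1.9]
opening: 0.524
gripper_force: 24.8
```

{"method": "move_arm", "body": {
  "deltas": [-0.026,-0.001,0.005,-0.3,6.1,3.1,0.03,-0.052,-0.002,0.009,-0.5,12.3,6.3,0.03,-0.078,-0.003,0.014,-0.8,18.4,9.4,0.03,-0.104,-0.003,0.019,-1.1,24.5,12.6,0.03,-0.13,-0.004,0.023,-1.3,30.7,15.7,0.03,-0.156,-0.005,0.028,-1.6,36.8,18.9,0.03,-0.181,-0.006,0.033,-1.9,43,22,0.03,-0.181,-0.006,0.033,-1.9,43,22,0.03]
}}

```text
clock: 6.55
ee_pos: [0.4765, -0.3128, 0.1647]
ee_rot: [0.822, 0.38, 0.383, -0.18]
ft_force: [-0.0, 0.2, -1.5]
opening: 0.523
gripper_force: 24.8
```

Run:
```python
from h import *
s=robot.state();print(s["clock"],s["ee_pos"],R.from_quat(s["ee_rot"]).as_matrix().round(3),s["joints"].round(3),s["opening"])
a=cams.grab_frame("scene");b=cams.grab_frame("side")
for f in(a,b): print([np.round(d["point"],3).tolist() for d in nets.tip_of("bottle",f)[:2]],[np.round(d["point"],4).tolist() for d in nets.tip_of("mat",f)[:1]])
c=lambda f,x,y: cv2.resize(f["img"][y:y+150,x:x+200,::-1],(400,300),interpolation=cv2.INTER_CUBIC)
def crop(f):
    u,v=proj(f,[.469,-.318,.1])[0].astype(int);x=max(0,min(360,u-100));y=max(0,min(270,v-75));print(x,y);return c(f,x,y)
w=cams.grab_frame("wrist");print(np.round(wristT(w,s),3).tolist())
cv2.imwrite("pics/p4.png",np.vstack([np.hstack([crop(a),crop(b)]),np.hstack([cv2.resize(w["img"][:,:,::-1],(400,300)),np.zeros((300,400,3),np.uint8)])]))
```

```text
6.55 [ 0.47652918 -0.31282216  0.16468912] [[ 0.417  0.764  0.493]
 [ 0.487 -0.646  0.588]
 [ 0.767 -0.005 -0.641]] [-1.115  0.601  1.516  0.78   1.504 -0.665] 0.5228781041618111
[[0.47, -0.32, 0.131], [0.645, -0.248, 0.012]] [[0.4716, -0.3148, 0.0005]]
[[0.644, -0.244, 0.012]] [[0.4677, -0.3185, -0.0033]]
[[0.763, 0.548, -0.344, 0.437], [-0.647, 0.641, -0.413, -0.361], [-0.005, 0.538, 0.843, 0.319], [0.0, 0.0, 0.0, 1.0]]
112 69
229 229
```

View pics/p4.png

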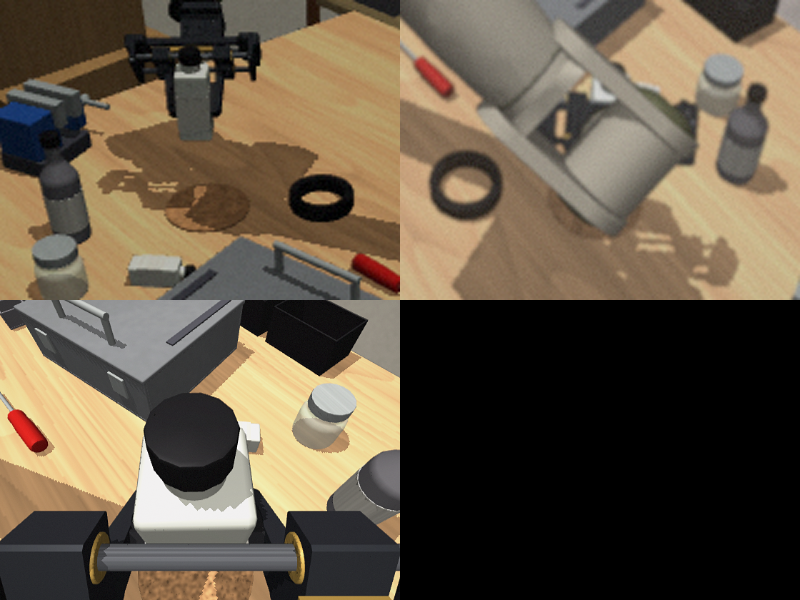

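The bottle hangs upright above the mat: in the scene crop its base is at (195,138), with the mat at (207,207). I'll lower it straight down.

{"method": "move_arm", "body": {
  "deltas": [-0.015,0,0.013,0,0,0,0.03,-0.031,0,0.026,0,0,0,0.03,-0.046,0,0.039,0,0,0,0.03,-0.061,0,0.051,0,0,0,0.03,-0.077,0,0.064,0,0,0,0.03,-0.089,0,0.074,0,0,0,0.03,-0.089,0,0.074,0,0,0,0.03,-0.089,0,0.074,0,0,0,0.03]
}}

```text
clock: 7.7
ee_pos: [0.4782, -0.3092, 0.052]
ee_rot: [0.821, 0.384, 0.383, -0.179]
ft_force: [0.5, -0.1, -1.6]
opening: 0.522
gripper_force: 24.8
```

Run:
```python
from h import *
s=robot.state();A=R.from_quat(s["ee_rot"]).as_matrix();g=s["ee_pos"]-.019*A[:,2];print(s["ee_pos"],A.round(3),g, "axis",g+.0026*np.array([.643,.766,0]),s["ft_force"])
a=cams.grab_frame("scene")
print([np.round(d["point"],3).tolist() for d in nets.tip_of("bottle",a)[:2]],[np.round(d["point"],4).tolist() for d in nets.tip_of("mat",a)[:1]])
```

```text
[ 0.4781734  -0.30916723  0.05200003] [[ 0.413  0.767  0.491]
 [ 0.493 -0.641  0.588]
 [ 0.766 -0.001 -0.643]] [ 0.46884645 -0.32033551  0.06421795] axis [ 0.47051825 -0.31834391  0.06421795] [ 0.45471412 -0.09475044 -1.57229369]
[[0.471, -0.313, 0.018], [0.647, -0.246, 0.015]] [[0.4691, -0.3142, 0.0045]]
```

{"method": "move_arm", "body": {
  "deltas": [-0.003,0,0.0025,0,0,0,0.03,-0.006,0,0.005,0,0,0,0.03,-0.0077,0,0.0064,0,0,0,0.03,-0.0077,0,0.0064,0,0,0,0.03]
}}

```text
clock: 8.25
ee_pos: [0.4779, -0.3091, 0.0416]
ee_rot: [0.821, 0.383, 0.383, -0.179]
ft_force: [0.6, -0.8, -1.8]
opening: 0.524
gripper_force: 24.8
```

{"method": "move_arm", "body": {
  "deltas": [-0.0008,0,0.0006,0,0,0,0.03,-0.0015,0,0.0013,0,0,0,0.03]
}}

```text
clock: 8.45
ee_pos: [0.4782, -0.3095, 0.0409]
ee_rot: [0.821, 0.384, 0.383, -0.179]
ft_force: [-1.8, -0.9, 7.9]
opening: 0.514
gripper_force: 24.8
```

Contact shows as 8 N upward, so I'll release and back straight out.

{"method": "move_arm", "body": {
  "deltas": [0,0,0,0,0,0,0.055,0,0,0,0,0,0,0.07,0,0,0,0,0,0,0.088,0,0,0,0,0,0,0.088,0,0,0,0,0,0,0.088,0,0,0,0,0,0,0.088,0,0,0,0,0,0,0.088]
}}

```text
clock: 9.15
ee_pos: [0.478, -0.3092, 0.0399]
ee_rot: [0.821, 0.384, 0.383, -0.179]
ft_force: [-0.2, 0.5, -0.0]
opening: 0.995
gripper_force: 0.0
```

{"method": "move_arm", "body": {
  "deltas": [0,0,-0.01,0,0,0,0.088,0,0,-0.03,0,0,0,0.088,0,0,-0.06,0,0,0,0.088,0,0,-0.09,0,0,0,0.088,0,0,-0.12,0,0,0,0.088,0,0,-0.15,0,0,0,0.088,0,0,-0.15,0,0,0,0.088]
}}

```text
clock: 9.85
ee_pos: [0.4031, -0.4005, 0.1387]
ee_rot: [0.822, 0.383, 0.382, -0.176]
ft_force: [0.1, 0.7, -0.2]
opening: 0.998
gripper_force: 0.0
```

Run:
```python
from h import *
s=robot.state();print(s["clock"],s["ee_pos"],s["joints"].round(4),s["ee_rot"])
a=cams.grab_frame("scene");b=cams.grab_frame("side")
for f in(a,b):
  for n in("bottle","mat","lid_handle","lid_hinge"): print(n,[np.round(d["point"],4).tolist() for d in nets.tip_of(n,f)[:2]])
c=lambda f,x,y: cv2.resize(f["img"][y:y+150,x:x+200,::-1],(400,300),interpolation=cv2.INTER_CUBIC)
w=cams.grab_frame("wrist")
cv2.imwrite("pics/r5.png",np.hstack([c(a,112,69),cv2.resize(w["img"][:,:,::-1],(400,300))]))
```

```text
9.85 [ 0.40307441 -0.40047398  0.13874987] [-1.286   0.6973  1.4172  0.6916  1.5968 -0.7797] [ 0.82202066  0.38344506  0.38242907 -0.17606797]
bottle [[0.6454, -0.2465, 0.0142], [0.4738, -0.3165, 0.0046]]
mat [[0.4682, -0.3179, -0.0001]]
lid_handle [[0.5446, 0.0223, 0.1323]]
lid_hinge [[0.748, 0.0653, 0.0857]]
bottle [[0.6443, -0.2431, 0.0122], [0.4706, -0.317, 0.0052]]
mat []
lid_handle [[0.545, 0.023, 0.1341]]
lid_hinge [[0.7551, 0.0761, 0.0861]]
```

View pics/r5.png

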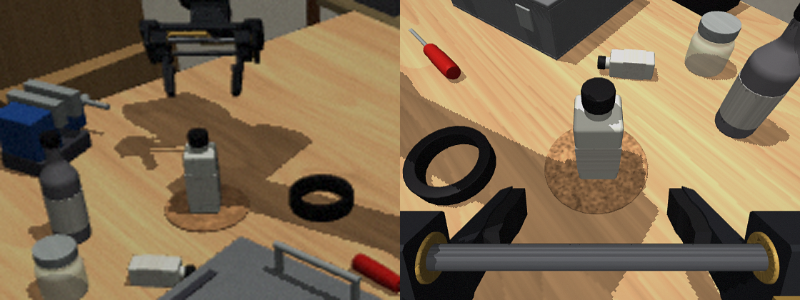

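The bottle stands centred on the mat, and the lid is still shut. Next is the handle: I'll work out the path there and the lifting arc.

Run:
```python
from kin import *
from scipy.spatial.transform import Slerp
s=robot.state();q=s["joints"];A0=ori(50,-40)
x0=np.array([.4782,-.3089,.0398])-.15*A0.apply([0,0,1]);print(x0)
A1=ori(0,13);xh=np.array([.545,.0225,.23])
x1=np.array([x0[0],x0[1],.27])
n=14;S=Slerp([0,1],R.concatenate([A0,A1]));print(np.degrees((A0.inv()*A1).magnitude()))
X=[x1+(xh-x1)*k/n for k in range(n+1)];Q=[]
q,e=ik(x1,A0,q);Q.append(q);print("up",q.round(2),e)
for k in range(1,n+1): q,e=ik(X[k],S(k/n),q);Q.append(q);assert e<1e-3,e
print(np.abs(np.diff(Q,axis=0)).max(0).round(2),q.round(2))
r=lambda v:[round(float(t),3) for t in v]
print("up",r(A0.inv().apply(x1-x0)))
for b,ks in((0,range(1,8)),(7,range(8,n+1))):
    B=S(b/n)
    print([round(float(v),3 if i<3 else 1) for k in ks for i,v in enumerate([*B.inv().apply(X[k]-X[b]),*(B.inv()*S(k/n)).as_rotvec(degrees=True)])])
u=np.array([np.cos(np.radians(13)),np.sin(np.radians(13)),0]);hg=np.array([.7515,.0702,.086])
for a in range(0,50,5):
    c,t=np.cos(np.radians(a)),np.sin(np.radians(a));h=hg+u*(-.212*c+.048*t)+np.array([0,0,.212*t+.048*c]);x=h-[0,0,.017]
    q,e=ik(x,A1,q);
    if a==0:xa=x
    print(a,x.round(4),"tool",r(A1.inv().apply(x-xa)),round(e,4),q.round(2))
```

```text
[ 0.40433942 -0.39692361  0.13621814]
71.59565844845588
up [-1.28  0.55  1.3   0.72  1.8  -0.6 ] 2.4545104837514482e-09
[0.09 0.05 0.05 0.07 0.05 0.05] [-0.17  0.36  1.45  0.    1.33 -0.4 ]
up [0.102, -0.0, -0.086]
[0.017, -0.012, 0.024, 1.6, -3.3, -3.5, 0.033, -0.023, 0.049, 3.3, -6.6, -7.1, 0.05, -0.035, 0.073, 4.9, -9.9, -10.6, 0.067, -0.046, 0.097, 6.6, -13.2, -14.1, 0.084, -0.058, 0.122, 8.2, -16.5, -17.7, 0.1, -0.069, 0.146, 9.9, -19.8, -21.2, 0.117, -0.081, 0.171, 11.5, -23.1, -24.7]
[0.027, 0.002, 0.016, 1.6, -3.3, -3.5, 0.054, 0.005, 0.032, 3.3, -6.6, -7.1, 0.082, 0.007, 0.048, 4.9, -9.9, -10.6, 0.109, 0.01, 0.065, 6.6, -13.2, -14.1, 0.136, 0.012, 0.081, 8.2, -16.5, -17.7, 0.163, 0.015, 0.097, 9.9, -19.8, -21.2, 0.19, 0.017, 0.113, 11.5, -23.1, -24.7]
0 [0.5449 0.0225 0.117 ] tool [0.0, 0.0, 0.0] 0.0 [-0.17  0.48  1.59 -0.    1.07 -0.4 ]
5 [0.5498 0.0236 0.1353] tool [-0.0, 0.005, -0.018] 0.0 [-0.17  0.47  1.55  0.    1.12 -0.4 ]
10 [0.5562 0.0251 0.1531] tool [-0.0, 0.012, -0.036] 0.0 [-0.17  0.46  1.52  0.    1.16 -0.39]
15 [0.5641 0.0269 0.1702] tool [-0.0, 0.02, -0.053] 0.0 [-0.16  0.46  1.47  0.    1.21 -0.39]
20 [0.5734 0.0291 0.1866] tool [0.0, 0.029, -0.07] 0.0 [-0.15  0.46  1.42  0.    1.26 -0.38]
25 [0.5841 0.0315 0.2021] tool [-0.0, 0.04, -0.085] 0.0 [-0.15  0.47  1.36  0.    1.31 -0.37]
30 [0.596  0.0343 0.2166] tool [-0.0, 0.052, -0.1] 0.0 [-0.14  0.49  1.3   0.    1.35 -0.37]
35 [0.6091 0.0373 0.2299] tool [-0.0, 0.066, -0.113] 0.0 [-0.13  0.51  1.23  0.    1.4  -0.36]
40 [0.6233 0.0406 0.242 ] tool [-0.0, 0.08, -0.125] 0.0 [-0.12  0.54  1.16  0.    1.44 -0.35]
45 [0.6385 0.0441 0.2528] tool [-0.0, 0.096, -0.136] 0.0 [-0.11  0.57  1.08  0.    1.49 -0.34]
```

{"method": "move_arm", "body": {
  "deltas": [0.025,0,-0.021,0,0,0,0.088,0.051,0,-0.043,0,0,0,0.088,0.077,0,-0.065,0,0,0,0.088,0.102,0,-0.086,0,0,0,0.088,0.102,0,-0.086,0,0,0,0.088]
}}

```text
clock: 10.9
ee_pos: [0.4047, -0.3983, 0.2737]
ee_rot: [0.821, 0.385, 0.382, -0.176]
ft_force: [0.0, 0.1, -1.4]
opening: 0.996
gripper_force: 0.0
```

{"method": "move_arm", "body": {
  "deltas": [0.017,-0.012,0.024,1.6,-3.3,-3.5,0.088,0.033,-0.023,0.049,3.3,-6.6,-7.1,0.088,0.05,-0.035,0.073,4.9,-9.9,-10.6,0.088,0.067,-0.046,0.097,6.6,-13.2,-14.1,0.088,0.084,-0.058,0.122,8.2,-16.5,-17.7,0.088,0.1,-0.069,0.146,9.9,-19.8,-21.2,0.088,0.117,-0.081,0.171,11.5,-23.1,-24.7,0.088]
}}

```text
clock: 11.6
ee_pos: [0.4745, -0.1863, 0.2487]
ee_rot: [0.758, 0.614, 0.2, -0.094]
ft_force: [-0.8, 0.8, 0.4]
opening: 0.996
gripper_force: 0.0
```

{"method": "move_arm", "body": {
  "deltas": [0.027,0.002,0.016,1.6,-3.3,-3.5,0.088,0.054,0.005,0.032,3.3,-6.6,-7.1,0.088,0.082,0.007,0.048,4.9,-9.9,-10.6,0.088,0.109,0.01,0.065,6.6,-13.2,-14.1,0.088,0.136,0.012,0.081,8.2,-16.5,-17.7,0.088,0.163,0.015,0.097,9.9,-19.8,-21.2,0.088,0.19,0.017,0.113,11.5,-23.1,-24.7,0.088,0.19,0.017,0.113,11.5,-23.1,-24.7,0.088]
}}

```text
clock: 12.4
ee_pos: [0.5444, 0.026, 0.2281]
ee_rot: [0.62, 0.785, -0.0, -0.001]
ft_force: [0.1, -1.3, -0.3]
opening: 0.999
gripper_force: 0.0
```

{"method": "move_arm", "body": {
  "deltas": [0,0,0,0,0,0,0.088,0,0,0,0,0,0,0.088]
}}

```text
clock: 12.6
ee_pos: [0.5441, 0.0211, 0.229]
ee_rot: [0.623, 0.782, 0.001, -0.001]
ft_force: [0.3, -0.1, -0.4]
opening: 0.995
gripper_force: 0.0
```

Run:
```python
from h import *
s=robot.state();print(s["clock"],s["ee_pos"],R.from_quat(s["ee_rot"]).as_matrix().round(3))
w=cams.grab_frame("wrist");T=wristT(w,s)
w["world_from_camera"]=T
print([np.round(d["point"],4).tolist() for d in nets.tip_of("lid_handle",w)[:2]])
im=w["img"][:,:,::-1].copy()
v=np.array([-.225,.974,0])
for k in(-.06,0,.06):
    q=proj(w,np.array([.545,.0225,.134])+k*v,T)[0];cv2.circle(im,tuple(int(t) for t in q.round()),3,(0,0,255),-1)
cv2.imwrite("pics/w6.png",im)
```

```text
12.6 [0.54406312 0.02110511 0.22903523] [[-0.223  0.975 -0.001]
 [ 0.975  0.223  0.002]
 [ 0.002 -0.    -1.   ]]
[[0.5475, 0.0265, 0.1333]]
```

View pics/w6.png

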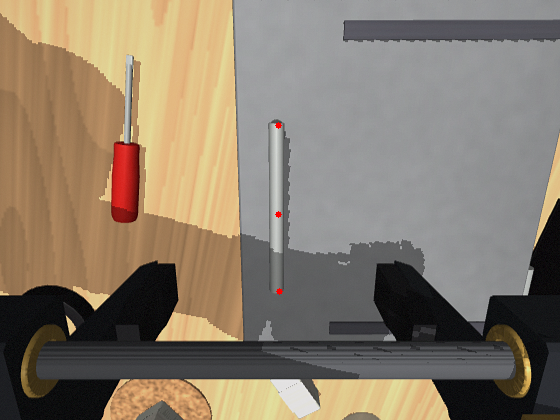

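The handle lies centred between the fingers at column 277 and matches the projected points, so I'll go down and grip it.

{"method": "move_arm", "body": {
  "deltas": [0,0,0.03,0,0,0,0.088,0,0,0.06,0,0,0,0.088,0,0,0.09,0,0,0,0.088,0,0,0.108,0,0,0,0.088,0,0,0.112,0,0,0,0.088,0,0,0.112,0,0,0,0.088,0,0,0.112,0,0,0,0.088]
}}

```text
clock: 13.4
ee_pos: [0.5449, 0.0216, 0.1186]
ee_rot: [0.623, 0.782, 0.001, 0.0]
ft_force: [0.8, 0.4, 1.3]
opening: 0.998
gripper_force: 0.0
```

{"method": "move_arm", "body": {
  "deltas": [0,0,0,0,0,0,0.06,0,0,0,0,0,0,0.03,0,0,0,0,0,0,0.0,0,0,0,0,0,0,0.0,0,0,0,0,0,0,0.0,0,0,0,0,0,0,0.0,0,0,0,0,0,0,0.0,0,0,0,0,0,0,0.0],
  "newtons": 35
}}

```text
clock: 14.2
ee_pos: [0.5443, 0.0221, 0.1174]
ee_rot: [0.623, 0.782, 0.001, -0.0]
ft_force: [0.0, -0.3, 0.6]
opening: 0.297
gripper_force: 0.0
```

{"method": "move_arm", "body": {
  "deltas": [0,0,0,0,0,0,0,0,0,0,0,0,0,0,0,0,0,0,0,0,0,0,0,0,0,0,0,0,0,0,0,0,0,0,0]
}}

```text
clock: 14.7
ee_pos: [0.5442, 0.0221, 0.1174]
ee_rot: [0.623, 0.782, 0.001, -0.001]
ft_force: [-0.5, -1.7, 1.3]
opening: 0.1
gripper_force: 35.0
```

{"method": "move_arm", "body": {
  "deltas": [0,0.002,-0.009,0,0,0,0,0,0.005,-0.018,0,0,0,0,0,0.008,-0.027,0,0,0,0,0,0.012,-0.036,0,0,0,0,0,0.016,-0.045,0,0,0,0,0,0.02,-0.053,0,0,0,0,0,0.029,-0.07,0,0,0,0,0,0.029,-0.07,0,0,0,0]
}}

```text
clock: 15.5
ee_pos: [0.5735, 0.0288, 0.1896]
ee_rot: [0.623, 0.783, 0.001, 0.001]
ft_force: [-5.9, -0.4, -0.9]
opening: 0.099
gripper_force: 35.0
```

{"method": "move_arm", "body": {
  "deltas": [0,0.005,-0.008,0,0,0,0,0,0.011,-0.015,0,0,0,0,0,0.017,-0.023,0,0,0,0,0,0.023,-0.03,0,0,0,0,0,0.037,-0.043,0,0,0,0,0,0.051,-0.055,0,0,0,0,0,0.067,-0.066,0,0,0,0,0,0.067,-0.066,0,0,0,0]
}}

```text
clock: 16.3
ee_pos: [0.6389, 0.0437, 0.2567]
ee_rot: [0.623, 0.783, 0.001, 0.001]
ft_force: [-11.1, -1.4, 11.4]
opening: 0.098
gripper_force: 35.0
```

{"method": "move_arm", "body": {
  "deltas": [0,0,0,0,0,0,0,0,0,0,0,0,0,0,0,0,0,0,0,0,0]
}}

```text
clock: 16.6
ee_pos: [0.6376, 0.0434, 0.2559]
ee_rot: [0.623, 0.783, 0.001, 0.0]
ft_force: [-9.8, -1.8, 10.4]
opening: 0.1
gripper_force: 35.0
```

Run:
```python
from h import *
s=robot.state();A=R.from_quat(s["ee_rot"]).as_matrix();print(s["clock"],s["ee_pos"],s["opening"],s["gripper_force"],s["ft_force"],s["wrist_torque"])
hg=np.array([.7515,.0702,.086]);u=np.array([.9744,.225,0])
ang=lambda p:np.degrees(np.arctan2(p[2]-hg[2],-(p-hg)@u)-np.arctan2(.048,.212))
g=s["ee_pos"]-.017*A[:,2];print("lid by TCP",ang(g),np.hypot((g-hg)@u,g[2]-hg[2]))
ims=[]
for c in("scene","side"):
    f=cams.grab_frame(c)
    for n in("lid_handle","bottle","mat"): 
        r=[d["point"] for d in nets.tip_of(n,f)[:2]];print(c,n,np.round(r,3).tolist(),[round(ang(p),1) for p in r] if n=="lid_handle" else "")
    ims.append(cv2.resize(f["img"][:,:,::-1],(400,300)) if c=="side" else cv2.resize(f["img"][60:300,100:420,::-1],(400,300)))
cv2.imwrite("pics/f7.png",np.hstack(ims))
```

```text
16.6 [0.63758093 0.04337874 0.25589125] 0.09983387718202698 35.00277400016785 [-9.7749494  -1.78190908 10.44817571] [-0.22422555  1.50386245  0.00377267]
lid by TCP 45.17995986851821 0.2205285607635347
scene lid_handle [[0.638, 0.045, 0.267], [0.724, -0.284, 0.001]] [np.float64(44.6), np.float64(-51.3)]
scene bottle [] 
scene mat [] 
side lid_handle [[0.638, 0.042, 0.269]] [np.float64(44.6)]
side bottle [[0.472, -0.32, 0.006], [0.643, -0.244, 0.01]] 
side mat [[0.468, -0.319, 0.0]]
```

View pics/f7.png

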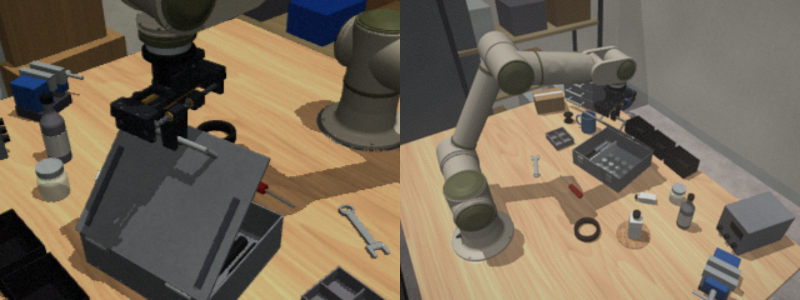

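The lid is held half open: the estimates give 44.6 to 45.2°, and the bottle is standing on the mat at about (635,222) in the right half. I'll relax the small radial preload, check once more and hand in.

{"method": "move_arm", "body": {
  "deltas": [0,-0.001,-0.001,0,0,0,0,0,-0.001,-0.001,0,0,0,0,0,-0.001,-0.001,0,0,0,0,0,-0.001,-0.001,0,0,0,0,0,-0.001,-0.001,0,0,0,0]
}}

```text
clock: 17.5
ee_pos: [0.6367, 0.0432, 0.2554]
ee_rot: [0.623, 0.782, 0.001, -0.0]
ft_force: [-6.3, -1.6, 5.5]
opening: 0.101
gripper_force: 35.0
```

Run:
```python
from h import *
from bench import ticket
s=robot.state();print(s["ee_pos"],s["ft_force"],s["gripper_force"])
hg=np.array([.7515,.0702,.086]);u=np.array([.9744,.225,0])
a=[]
for c in("scene","side"):
    f=cams.grab_frame(c);r=nets.tip_of("lid_handle",f)
    if r: p=r[0]["point"];a.append(np.degrees(np.arctan2(p[2]-hg[2],-(p-hg)@u)-np.arctan2(.048,.212)))
print(a)
if s["gripper_force"]>20 and np.linalg.norm(s["ft_force"])<20 and a and abs(np.mean(a)-45)<2.5: print(ticket.finish_job())
```

```text
[0.63672513 0.04319887 0.25543294] [-6.26479925 -1.58604445  5.46607853] 35.00164210796356
[np.float64(44.37756826206818), np.float64(44.71996381634178)]
the job is handed in; nothing more can be done
None
```

The job is handed in: the bottle stands upright in the middle of the cork mat, and the gripper is holding the lid half open at about 45° (the last two camera readings gave 44.4° and 44.7°).

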